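Tuck the copper apron under the hearth tile

ROBOT

A 6-joint arm with a two-finger parallel gripper is mounted at the origin on the work surface. World frame = base frame: x ahead of the robot, y to its left, z up, the work surface at z = 0. Lengths are in mm, angles in rad, forces in N, time in s.
With the tool pointing down it reaches from about 350 to 875 mm from the base axis. Payload 4.2 kg.
Tool frame: the origin (TCP) lies midway between the tips of the shut fingers; the grasp point (between the pads) lies arm.grip_depth behind it (arm.grip_depth is the distance from the TCP to the grasp point, in mm); z points along the fingers, y is the direction in which the jaws open and shut (so a half turn about z gives the same grasp; the last joint's range is limited). The gripper opens to 85 mm and grips with 20 to 120 N. Pads are 22 mm wide; open, the fingers measure 114 mm over their backs; the gripper's body (76 mm by 85 mm) begins 54 mm behind the grasp point. The pads swing forward as they close: fully open they stand 13 mm farther back than shut.
Start: joints at [-1.008, 0.385, 0.008, 0, -1.194, -0.259], TCP at [186.983, -596.353, 231.312] pointing down, gripper open.
Joint ranges: [-3.14, 3.14], [-1.21, 2.06], [-1.07, 1.41], [-3.16, 2.05], [-2.99, -0.16], [-3.1, 3.1]. Speed limits (rad/s): [2.79, 2.79, 3.14, 3.14, 3.14, 3.14].

INTERFACE

Orientations are given as a unit quaternion [x, y, z, w].
In Python, from bench import arm gives the robot as it stands.
- The arm moves only by the tool play_rows, never from a script. Its argument "motion" is one flat list of numbers, 7 for each row, row after row: the opening in per cent of the stroke, from 0 (shut) to 100 (fully open), then the shift along the world's x, y, z in cm, then the turn, a rotation vector about the world's x, y, z in degrees. A call has 1 to 5 rows; each row is the pose to reach, as a shift and turn from the pose commanded when the call began; what a row does not reach only later rows make up. A row lasts 1/8 s, in which the tool goes at most 62.5 mm and 10.7 degrees, less where a joint would pass 70% of its speed; a pose out of reach is approached as far as the arm can. A call with a gripper value outside its range is refused whole. The fingers move at their own pace and stop on an object; the grip force is fixed at half the most. Time passes only in rows, so rows that repeat a pose let the fingers close. It gives the time, the measured TCP pose, the force and the opening at its end, in the units of the state.
- arm.read_state(): the state, without advancing time (a new reading comes with each control period).
- arm.get_image(name): name is "scene" or "top" or "wrist"; returns (picture, depth): 384x512x3 uint8, red, green, blue; 384x512 float32, mm along the optical axis (not along the pixel's ray), 0 where there is no reading.
- arm.camera_info(name): a dict with "fovy" (degrees; the focal length in pixels is half the picture's height over the tangent of half this angle, whatever the lens; pixels are square), "cx", "cy" (the principal point, pixels), "R" (3x3) and "t" (3): a world point X has camera coordinates R X + t. Camera axes: x right, y down, z forward; pixel columns grow to the right and rows downward; lengths in mm; the calibration is good to about 2 mm. A picture is of the moment at which its call begins: read the wrist's pose just before it. camera_info takes no time and is no camera call; for the wrist camera it gives the pose at the moment of the call.
- arm.job_done(): hands the job in, once; it reports no verdict.
Trained networks look in the newest picture that a camera, given by its name, has taken for a name from the list of things; names that differ only in an ending like _2 or _b are one class to them, and where a whole thing is asked for, a point or a joint stands for the part that bears it (a point fixed in the world has none). Each returns a list of dicts, best first, with "confidence" (0 to 1); they miss things now and then, are a little off and sometimes report something else, mostly with a low value. They report only what shows in the picture. A call takes as long as a camera call. They do not tell look-alikes from the thing itself.
- arm.outline_of(thing, camera): "mask" (384x512 bool, what is visible of it) and "extent" ([left, top, width, height] in pixels, round what is visible of it).
- arm.place_of(thing, camera): "uv" ([column, row] in pixels: a listed point, or the origin of a listed thing).
The state is a dict: "clock": time; "joints": joint angles; "joint_vel": joint speeds; "joint_efforts": joint torques, N m; "position": TCP position; "ee_rot": TCP orientation; "contact_force": force on the tool from outside, world axes, zero at the start; "wrist_torque": the same for the moment, N m; "gripper_width": finger opening in mm.
Only numpy, scipy, OpenCV 4.12 (cv2) and the standard library are available. Lean on these libraries where they do the work, as an engineer would, in place of code of your own. Each camera call takes 0.05 s, during which the arm holds its last target.

TASK

Pick up the copper apron plate by its wooden grip and lay it flat on the soldering board, its long left edge flush along the brass fence and its front edge still short of the white hearth tile. Then slide it forward along the fence so that its front edge goes at least 20 mm under the tile, without lifting the tile. Finish holding it: press the plate down flat on the board by hand with about 10 N and keep pressing, plate still against the fence; leave the other things on the bench where they are.

Things in the scene. Friction and masses are not known exactly. Their poses are not given: they have to be found in the camera images.
- board: Fixed grey soldering board, 280 (x) x 180 (y) x 18 mm thick, flat on the bench. Origin at the centre of its underside; its top face is at z = 18 mm. Its x axis points from the robot's side to the hearth at its far end; its y axis to the left.
- fence: Fixed low brass straightedge fence on top of the board, 140 mm long (x), 14 mm wide, 8 mm high, parallel to the board's x axis. Origin on the board's top face at the middle of the fence's guiding face, which looks to the right (-y); the fence lies at y = 0 to 14 mm, x = -70 to +70 mm in its own frame.
- lip (a point): Middle of the lower front edge of the white hearth tile when closed: 7 mm above the board's top face. Axes parallel to the board's. The tile, 88 (x) x 130 (y) x 6 mm thick, reaches from here towards +x, level, with a 7 mm gap between its underside and the board; a steel block 94 mm behind the front edge, 22 mm high, carries its hinge. The tile covers y = -65 to +65 mm. From the lip to the near end of the board is 158 to 182 mm.
- tile (a joint): Hinge of the hearth tile at its far end (rad): 0 = closed and level, resting on its own stop; grows as the front edge is lifted (0.05 rad lifts the front edge about 4.5 mm). It is light (170 g) and falls shut by itself.
- plate: Loose copper apron plate, 110 (x) x 60 (y) x 3 mm thick, about 220 g. It starts flat on the bench to the right of the board. Origin at the centre of its underside; x points to its front edge, which goes under the tile (x = +55 mm), y to its left edge (y = +30 mm). Near its rear stands a pale wooden grip centred at x = -30 mm, y = 0: 12 mm thick along x, 46 mm long along y, from z = 3 to z = 40 mm; pinch it across its 12 mm thickness from above.
- plate_nose (a point): Middle of the plate's front edge, on the underside: (55, 0, 0) mm in the plate's frame.
- plate_left_front (a point): Front left corner of the plate, on the underside: (55, 30, 0) mm in the plate's frame.
- plate_left_rear (a point): Rear left corner of the plate, on the underside: (-55, 30, 0) mm in the plate's frame.
- charcoal: Loose black charcoal block, 90 x 50 x 30 mm, to the right of the board near the plate; leave it. Origin at the centre of its underside.
- flux_jar: Loose jar, 56 mm across, 70 mm high, on the left; leave it. Origin at the centre of its underside.
- mallet: Loose hammer with a wooden handle, about 260 mm long, under 40 mm high, lying far right; leave it.
- driver: Loose red screwdriver, about 200 mm long, lying on the right, near the robot; leave it.
- ring_tray: Loose wooden tray with four compartments, 120 x 90 x 25 mm, on the left; leave it.
- cup: Loose glass cup, 70 mm across, 75 mm high, on the left; leave it.
Not all that is in view belongs to the job. What is meant by the plate is not pink or purple, and is the smaller of those in its own colour.

How it is judged:
By the outcome, as a careful person would: the job done as asked, in the order asked, and still so for the second after the job is handed in, while the arm keeps its last pose, push and grip.
It also fails if it takes over 61 s, if anything falls off the work surface, if the arm or the gripper's body presses on something with over 40 N, if the wrist force passes 120 N, or if a joint passes its speed limit or range.

## Working session

There is one attempt and no reset: what is moved stays moved. The work goes in short steps, Python scripts to look and compute and a tool call to move; the robot and the scene stay as the last step left them, time stands still between calls to the robot, and variables do not carry over. Pictures are saved under pics/ and viewed, and the job is handed in when it is done.

Besides the shell and the picture viewer there is one more tool, called after ">>>" as name(argument=value, ...), one argument or row to a line, values as JSON. play_rows: Moves the arm, as the interface text tells. Its arguments: {"type":"object","properties":{"motion":{"type":"array","items":{"type":"number"}}},"required":["motion"]}

```bash
ls; mkdir -p pics
python3 - <<'E'
from bench import arm
import cv2,numpy as np
s=arm.read_state();print(s, arm.grip_depth)
for n in ["scene","top"]:
    im,d=arm.get_image(n);cv2.imwrite(f"pics/{n}0.png",im[:,:,::-1]);np.savez(f"{n}0.npz",im=im,d=d)
    print(n,arm.camera_info(n))
    for t in ["plate"]:
        for r in arm.outline_of(t,n):print(t,r["extent"],r["confidence"])
E
```

```text
pics
{'clock': 0.0, 'joints': array([-1.00839363e+00,  3.85554539e-01,  6.62251219e-03, -5.15356622e-04,
       -1.19401223e+00, -2.58584295e-01]), 'joint_vel': array([ 0.00135119, -0.00203458,  0.00130465,  0.0001873 , -0.00014474,
        0.0008117 ]), 'joint_efforts': array([-2.21217319e-04, -3.92284548e+01,  1.88396412e+01,  4.18623358e+00,
       -4.69894556e-03,  1.18821654e-05]), 'position': array([ 186.81287677, -595.80734002,  230.21908763]), 'ee_rot': array([-1.51231557e-01,  9.88497752e-01,  1.08031934e-03, -2.08974085e-04]), 'contact_force': array([0.25106919, 0.03162717, 0.45472268]), 'wrist_torque': array([ 0.01763012,  0.01041468, -0.02886643]), 'gripper_width': 85.5855295035909} 18.700000000000003
scene {'fovy': 49.560422132989316, 'cx': 253.1787209558443, 'cy': 186.88260668108956, 'R': array([[-0.53994817,  0.84164428,  0.00953334],
       [ 0.68407826,  0.44540611, -0.57762473],
       [-0.49040075, -0.30536587, -0.81624677]]), 't': array([ 264.34141284, -328.57233679, 1379.02887395])}
plate [306.0, 140.4, 59.7, 51.0] 0.83
plate [241.6, 134.1, 37.5, 27.0] 0.78
plate [184.6, 134.4, 26.6, 33.2] 0.74
plate [192.9, 88.3, 45.8, 42.8] 0.73
top {'fovy': 42.30666535753672, 'cx': 247.40703298767133, 'cy': 188.30741197530926, 'R': array([[-0.02280025, -0.99972702,  0.00510333],
       [-0.99595356,  0.02226974, -0.08706638],
       [ 0.08692897, -0.00706781, -0.99618944]]), 't': array([   7.0570434,  495.2413222, 1414.3278688])}
plate [165.3, 232.8, 54.5, 49.1] 0.76
plate [248.8, 223.2, 41.7, 23.3] 0.72
plate [299.7, 179.5, 31.8, 36.7] 0.68
plate [320.9, 228.8, 33.5, 54.3] 0.64
plate [164.8, 109.7, 74.1, 104.2] 0.34
```

View pics/scene0.png

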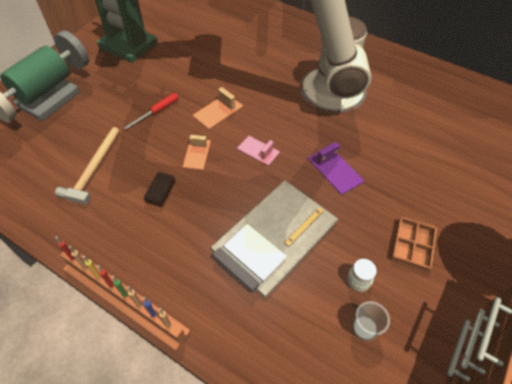

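View pics/top0.png

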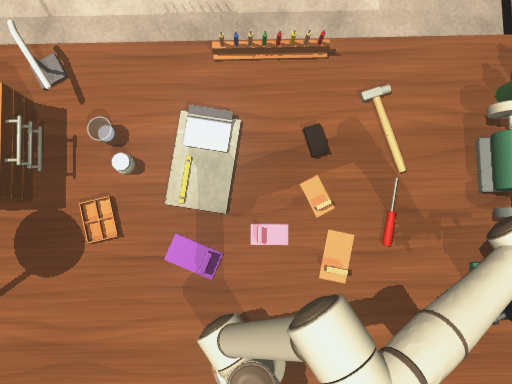

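Candidates for the plate in the top view are purple (193,257), pink (269,234), large orange (337,257) and small orange (317,196). By the description it's the small orange one at (317,196). I'll check with a close crop and measurements.

```bash
cat > h.py <<'E'
import numpy as np,cv2
from bench import arm
def ray(ci,uv,z,H=384):
    f=H/2/np.tan(np.radians(ci["fovy"]/2)); R=np.array(ci["R"]);t=np.array(ci["t"])
    uv=np.atleast_2d(uv).astype(float)
    d=np.c_[(uv[:,0]-ci["cx"])/f,(uv[:,1]-ci["cy"])/f,np.ones(len(uv))]@R
    c=-R.T@t
    return c+d*((z-c[2])/d[:,2])[:,None]
def proj(ci,X,H=384):
    f=H/2/np.tan(np.radians(ci["fovy"]/2)); p=np.atleast_2d(X)@np.array(ci["R"]).T+ci["t"]
    return np.c_[f*p[:,0]/p[:,2]+ci["cx"],f*p[:,1]/p[:,2]+ci["cy"]]
def maskrect(m,ci,z):
    c=max(cv2.findContours(m.astype(np.uint8),cv2.RETR_EXTERNAL,cv2.CHAIN_APPROX_NONE)[0],key=cv2.contourArea)[:,0,:]
    X=ray(ci,c,z)[:,:2]
    (cx,cy),(w,h),a=cv2.minAreaRect(X.astype(np.float32))
    return cx,cy,w,h,a
E
python3 - <<'E'
from h import *
z=np.load("top0.npz");im=z["im"]
ci=arm.camera_info("top")
hsv=cv2.cvtColor(im,cv2.COLOR_RGB2HSV)
for n,(u,v) in dict(small=(312,187),large=(337,245)).items():
    print(n,im[v,u])
    m=(np.abs(im.astype(int)-im[v,u]).sum(2)<70).astype(np.uint8)
    _,l=cv2.connectedComponents(m); print(np.round(maskrect(l==l[v,u],ci,3),1))
cv2.imwrite("pics/crop.png",cv2.resize(im[90:290,150:360,::-1],None,fx=3.5,fy=2.9,interpolation=cv2.INTER_CUBIC)[:,:])
for t in ["board","fence","lip","tile","plate","plate_nose","charcoal"]:
    if t not in("lip","plate_nose"):
        for r in arm.outline_of(t,"top")[:2]:print(t,"out",r["extent"],r["confidence"],np.round(maskrect(r["mask"],ci,18 if t=="board" else 3),1))
    for r in arm.place_of(t,"top")[:4]:print(t,r["uv"],r["confidence"],ray(ci,r["uv"],{"fence":18,"lip":25}.get(t,0)).round(1))
E
```

```text
small [237 180 109]
[ 470.5 -207.2  108.8   57.9   24.7]
large [238 181 109]
[ 294.2 -257.9   78.1  142.2   76.9]
board out [165.7, 111.1, 72.4, 107.4] 0.97 [575.6 124.8 183.3 282.9  80.2]
board out [181.6, 103.9, 50.5, 44.1] 0.2 [675.5 107.2 132.1 123.   77.7]
board [203.5, 160.8] 0.91 [[581.5 123.4   0. ]]
board [129.5, 164.3] 0.46 [[575.9 341.4   0. ]]
fence out [179.6, 156.5, 12.0, 45.6] 0.63 [527.5 178.3  16.1 140.8  79.6]
fence [186.0, 180.1] 0.53 [[523.5 173.5  18. ]]
lip [202.9, 145.0] 0.59 [[624.2 122.4  25. ]]
tile out [184.6, 117.4, 50.1, 35.1] 0.94 [663.7 113.1 135.6  93.   79.5]Traceback (most recent call last):
  File "<stdin>", line 13, in <module>
ValueError: it knows: board, charcoal, cup, driver, fence, flux_jar, lip, mallet, plate, plate_left_front, plate_left_rear, plate_nose, ring_tray
```

View pics/crop.png

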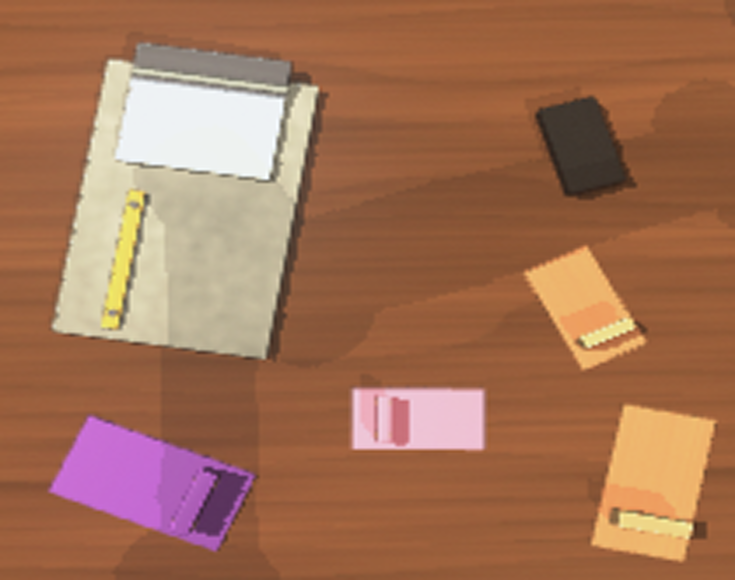

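The small one measures 109 x 58 mm and the large one 142 x 78 mm, so the plate is the small orange one at (317,196), with its grip at the rear near (321,205). The board is the grey one at (204,161), yaw about -10 deg. Next I'll go above the grip.

>>> play_rows(
  motion=[100,2.6,3.8,0,0,0,9.7,100,5.2,7.6,0,0,0,19.4,100,7.8,11.4,0,0,0,29.1,100,10.4,15.2,0,0,0,38.8,100,12.8,18.8,0,0,0,48.6],
)

```text
clock: 1.12
position: [315.7, -407.1, 231.6]
ee_rot: [-0.547, 0.837, -0.0, 0.0]
contact_force: [0.8, 0.5, 0.8]
gripper_width: 85.7
```

>>> play_rows(
  motion=[100,2.6,3.8,0,0,0,9.7,100,5.2,7.6,0,0,0,19.4,100,7.8,11.4,0,0,0,29.1,100,10.4,15.2,0,0,0,38.8,100,12.8,18.8,0,0,0,48.6],
)

```text
clock: 1.75
position: [443.8, -219.0, 231.6]
ee_rot: [0.843, -0.538, 0.0, -0.0]
contact_force: [0.6, -0.3, 0.7]
gripper_width: 85.9
```

>>> play_rows(
  motion=[100,0,0,0,0,0,0,100,0,0,0,0,0,0],
)

```text
clock: 2.0
position: [442.8, -220.3, 231.3]
ee_rot: [0.841, -0.54, -0.0, 0.0]
contact_force: [-0.9, -0.0, -0.0]
gripper_width: 85.4
```

Run:
```python
from h import *
s=arm.read_state();print(s["position"],s["ee_rot"],s["joints"])
ci=arm.camera_info("wrist");im,d=arm.get_image("wrist");np.savez("w1.npz",im=im,d=d)
print(ci); cv2.imwrite("pics/w1.png",im[:,:,::-1])
for r in arm.outline_of("plate","wrist")[:3]:print(r["extent"],r["confidence"],np.round(maskrect(r["mask"],ci,3),1))
for p in ["plate","plate_nose","plate_left_front","plate_left_rear"]:
    for r in arm.place_of(p,"wrist")[:2]:print(p,r["uv"],r["confidence"],ray(ci,r["uv"],0).round(1))
```

```text
[ 442.82740257 -220.31976928  231.34240546] [ 8.41450171e-01 -5.40334714e-01 -6.35888205e-05  4.01496515e-05] [-1.32670750e-01  1.61924979e-01 -3.02879469e-01  2.09792629e-05
 -1.10614111e+00  5.61787988e-01]
{'fovy': 60.37438135326165, 'cx': 257.05630126475626, 'cy': 190.80353974969492, 'R': array([[-0.90935703, -0.41601444,  0.00133357],
       [-0.40140063,  0.87824622,  0.25992521],
       [-0.10930385,  0.23582952, -0.96562783]]), 't': array([310.81031527, 336.49562644, 477.60670167])}
[317.0, 120.8, 141.9, 126.5] 0.63 [ 290.1 -256.    79.7  153.5   76.7]
[229.1, 253.0, 78.1, 87.4] 0.63 [360.  -60.8 118.9  65.3  89.6]
[181.8, 135.4, 99.9, 55.8] 0.62 [ 469.5 -205.3  109.3   61.9   25.3]
plate [263.8, 297.6] 0.91 [[360.7 -62.2   0. ]]
plate [226.7, 162.2] 0.79 [[ 473.4 -204.1    0. ]]
plate_nose [286.1, 262.2] 0.93 [[ 356.5 -119.1    0. ]]
plate_nose [340.4, 148.2] 0.69 [[ 362.6 -272.3    0. ]]
plate_left_front [185.1, 186.8] 0.83 [[ 506.1 -157.2    0. ]]
plate_left_front [261.5, 253.7] 0.67 [[ 389.2 -116.8    0. ]]
plate_left_rear [222.1, 319.5] 0.88 [[396.7 -10.1   0. ]]
plate_left_rear [404.6, 247.6] 0.81 [[ 232.7 -197.3    0. ]]
```

View pics/w1.png

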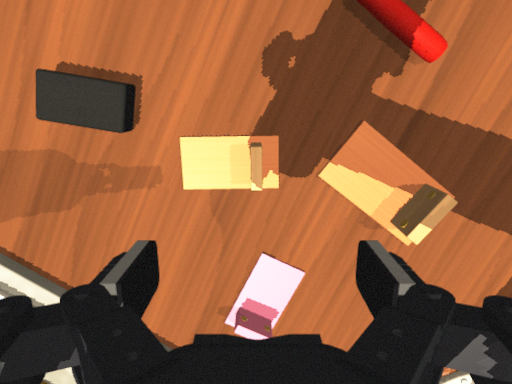

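The wrist view shows the plate at (180-279, 136-190), its grip at (256,166), the pink decoy at (265,295) and the large one at (390,185).

Run:
```python
from h import *
z=np.load("w1.npz");im=z["im"];d=z["d"]
cv2.imwrite("pics/w1c.png",cv2.resize(im[115:210,160:300,::-1],None,fx=5.6,fy=5.6,interpolation=cv2.INTER_NEAREST))
ci=arm.camera_info("wrist")
f=192/np.tan(np.radians(ci["fovy"]/2));vv,uu=np.mgrid[115:215,165:300]
dd=d[115:215,165:300]
P=(np.stack([(uu-ci["cx"])/f*dd,(vv-ci["cy"])/f*dd,dd],-1)-ci["t"])@ci["R"]
h=P[...,2]; print(np.percentile(h,[1,50,90,99]))
g=(h>33)&(h<50); Q=P[g]; print("grip",len(Q),np.round(cv2.minAreaRect(Q[:,:2].astype(np.float32)),1) if 0 else cv2.minAreaRect(Q[:,:2].astype(np.float32)))
m=(h>1.7)&(h<8);print(cv2.minAreaRect(P[m][:,:2].astype(np.float32)))
c=ray(ci,[(180,136),(278,136),(279,189),(181,190)],3);print(c.round(1),c.mean(0))
```

```text
[-2.38318908 -0.07348335  2.99867819 39.86909793]
grip 521 ((442.54193115234375, -219.82345581054688), (11.530519485473633, 45.283546447753906), 24.58311653137207)
((469.87310791015625, -212.47796630859375), (121.71237182617188, 90.78448486328125), 22.212656021118164)
[[ 532.  -211.     3. ]
 [ 432.8 -256.2    3. ]
 [ 405.5 -201.6    3. ]
 [ 508.5 -153.3    3. ]] [ 469.70516749 -205.52045614    3.        ]
```

View pics/w1c.png

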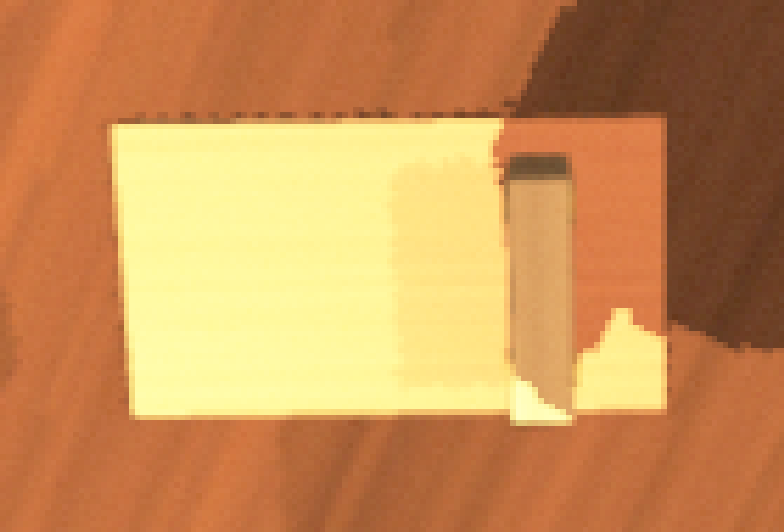

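Run:
```python
from h import *
ci=arm.camera_info("wrist");print("cam",-np.array(ci["R"]).T@ci["t"],"fwd",ci["R"][2])
print(proj(ci,[[442.8,-220.3,231.3],[442.8,-220.3,250]]), ray(ci,[(256,192),(256,300),(256,0)],18))
z=np.load("top0.npz");ci=arm.camera_info("top");f=192/np.tan(np.radians(ci["fovy"]/2))
d=z["d"][100:225,155:250];vv,uu=np.mgrid[100:225,155:250]
P=(np.stack([(uu-ci["cx"])/f*d,(vv-ci["cy"])/f*d,d],-1)-ci["t"])@ci["R"];h=P[...,2]
for n,a,b in [("board",14,21),("fence",23.5,28.5),("tile",29,34),("blk",36,46)]:
    m=((h>a)&(h<b)).astype(np.uint8)
    k,l,s,_=cv2.connectedComponentsWithStats(m);i=1+s[1:,4].argmax();Q=P[l==i]
    print(n,s[i,4],np.median(Q[:,2]),cv2.minAreaRect(Q[:,:2].astype(np.float32)))
```

```text
cam [ 469.55114537 -279.56113704  373.31338696] fwd [-0.10886503  0.23596007 -0.96564551]
[[256.16264575 246.26315993]
 [256.09814067 265.42400415]] [[ 429.99278073 -190.99190698   18.        ]
 [ 373.25420174  -66.29125931   18.        ]
 [ 509.51070068 -365.75723061   18.        ]]
board 2954 17.858882005739215 ((577.5128784179688, 124.25274658203125), (180.38687133789062, 279.8421630859375), 79.84515380859375)
fence 57 26.373439235067348 ((492.79547119140625, 183.1186065673828), (16.35124969482422, 60.41845703125), 80.17185974121094)
tile 805 31.500138640092615 ((660.3746337890625, 109.13548278808594), (130.2429962158203, 95.98847961425781), 79.92042541503906)
blk 392 39.987388507580576 ((711.22900390625, 99.46432495117188), (129.1239013671875, 40.480873107910156), 79.79415130615234)
```

>>> play_rows(
  motion=[100,1.7,5.3,0,0,0,-5,100,3.4,10.6,0,0,0,-10,100,5.1,15.9,0,0,0,-15,100,6.8,21.2,0,0,0,-20,100,8.5,26.5,0,0,0,-25],
)

```text
clock: 2.92
position: [528.4, 45.9, 231.6]
ee_rot: [-0.703, 0.711, -0.0, 0.0]
contact_force: [0.7, -1.0, 0.0]
gripper_width: 85.0
```

>>> play_rows(
  motion=[100,1.7,5.3,0,0,0,-5,100,3.3,10.5,0,0,0,-9.8,100,3.3,10.5,0,0,0,-9.8,100,3.3,10.5,0,0,0,-9.8],
)

```text
clock: 3.42
position: [560.7, 149.1, 230.9]
ee_rot: [-0.641, 0.767, 0.0, -0.001]
contact_force: [-0.5, -0.7, 0.3]
gripper_width: 85.2
```

Run:
```python
from h import *
s=arm.read_state();print(s["position"],s["ee_rot"],s["joints"])
ci=arm.camera_info("wrist");im,d=arm.get_image("wrist");np.savez("w2.npz",im=im,d=d,R=ci["R"],t=ci["t"])
cv2.imwrite("pics/w2.png",im[:,:,::-1])
f=192/np.tan(np.radians(ci["fovy"]/2));vv,uu=np.mgrid[0:384,0:512]
P=(np.stack([(uu-ci["cx"])/f*d,(vv-ci["cy"])/f*d,d],-1)-ci["t"])@ci["R"];h=P[...,2]
for n,a,b in [("board",15,21),("fence",24,28.5),("tile",29,34),("blk",36,46)]:
    m=((h>a)&(h<b)&(d>0)).astype(np.uint8);m[350:]=0
    k,l,s,_=cv2.connectedComponentsWithStats(m)
    for i in 1+s[1:,4].argsort()[::-1][:2]:
        Q=P[l==i]
        print(n,s[i],np.median(Q[:,2]),cv2.minAreaRect(Q[:,:2].astype(np.float32)))
for t in ["fence","lip"]:
    for r in arm.place_of(t,"wrist")[:2]:print(t,r["uv"],r["confidence"],ray(ci,r["uv"],{"fence":18,"lip":25}[t]).round(1))
```

```text
[560.74565274 149.14877214 230.92868307] [-6.41470032e-01  7.67147887e-01  1.00751350e-04 -5.54637884e-04] [ 5.38958642e-01  3.09616425e-01 -1.05231465e-01 -2.73804760e-05
 -1.15707559e+00 -7.16917753e-01]
board [   98    56   277   167 29765] 17.28445463163159 ((576.633056640625, 125.27813720703125), (178.29986572265625, 279.67529296875), 79.8134765625)
board [253 303  44  16 125] 17.98642099626493 ((570.9986572265625, 334.0169372558594), (19.699575424194336, 53.45572280883789), 80.08173370361328)
fence [ 229  178  129   13 1578] 25.353011053468105 ((525.0816650390625, 177.00904846191406), (13.94700813293457, 139.3020477294922), 79.78557586669922)
fence [253 307  44  16  97] 26.382928139991026 ((571.701171875, 333.1190490722656), (17.880752563476562, 52.27405548095703), 82.30115509033203)
tile [  104    80   101   127 10396] 30.252588381106445 ((658.37841796875, 110.49722290039062), (130.4511260986328, 93.0234603881836), 79.97911834716797)
tile [252 310  46  21 135] 30.975244910894087 ((573.9182739257812, 336.317138671875), (24.0538387298584, 55.076168060302734), 88.7552719116211)
blk [  74   80   42  128 3230] 38.965418132402334 ((717.60009765625, 99.64132690429688), (128.9757080078125, 26.66642189025879), 80.25318908691406)
blk [252 314  47  25 417] 41.45377096841713 ((573.6253051757812, 338.8240966796875), (27.56891632080078, 55.010292053222656), 86.07080078125)
fence [291.6, 177.3] 0.74 [[525. 171.  18.]]
lip [203.2, 148.4] 0.63 [[612.5 121.9  25. ]]
lip [273.5, 313.7] 0.61 [[572.5 332.9  25. ]]
```

View pics/w2.png

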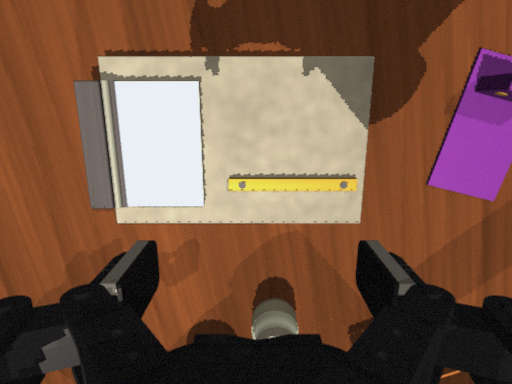

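The wrist view shows the fence at (229-357, 178-191) and the tile at (112-205, 80-207) with its front edge at column 205. The board yaw is -10.1 deg. Now back to the plate for the grasp.

>>> play_rows(
  motion=[100,-1.7,-5.3,0,0,0,5,100,-3.4,-10.6,0,0,0,10,100,-5.1,-15.9,0,0,0,15,100,-6.8,-21.2,0,0,0,20,100,-8.5,-26.5,0,0,0,25],
)

```text
clock: 4.2
position: [474.6, -117.8, 231.9]
ee_rot: [0.793, -0.609, 0.001, -0.0]
contact_force: [0.9, -0.3, 0.4]
gripper_width: 85.3
```

>>> play_rows(
  motion=[100,-1.7,-5.3,0,0,0,5,100,-3.3,-10.4,-1,0,0,9.8,100,-3.3,-10.4,-6,0,0,9.8,100,-3.3,-10.4,-12,0,0,9.8,100,-3.3,-10.4,-14,0,0,9.8],
)

```text
clock: 4.82
position: [439.6, -220.0, 88.4]
ee_rot: [0.841, -0.541, -0.003, 0.001]
contact_force: [-0.3, 0.5, 0.4]
gripper_width: 85.4
```

Run:
```python
from h import *
s=arm.read_state();print(s["position"],s["ee_rot"],s["contact_force"])
```

```text
[ 439.64009211 -219.95710224   88.44567707] [ 0.84073429 -0.54144013 -0.00274013  0.00097096] [-0.28572333  0.50783441  0.42417683]
```

>>> play_rows(
  motion=[100,0,0,-4,0,0,0,100,0,0,-7,0,0,0,100,0,0,-8.0,0,0,0,100,0,0,-8.0,0,0,0,100,0,0,-8.0,0,0,0],
)

```text
clock: 5.45
position: [443.9, -219.7, 12.6]
ee_rot: [0.842, -0.54, 0.001, -0.001]
contact_force: [0.3, -0.5, 0.0]
gripper_width: 85.8
```

Run:
```python
from h import *
s=arm.read_state();print(s["position"],s["ee_rot"],s["contact_force"])
im,d=arm.get_image("scene");cv2.imwrite("pics/s3.png",cv2.resize(im[90:210,130:330,::-1],None,fx=4,fy=4))
```

```text
[ 443.9277843  -219.71799132   12.60000511] [ 8.41526073e-01 -5.40214699e-01  1.29968453e-03 -5.08399114e-04] [ 0.27376378 -0.51903729  0.0219704 ]
```

View pics/s3.png

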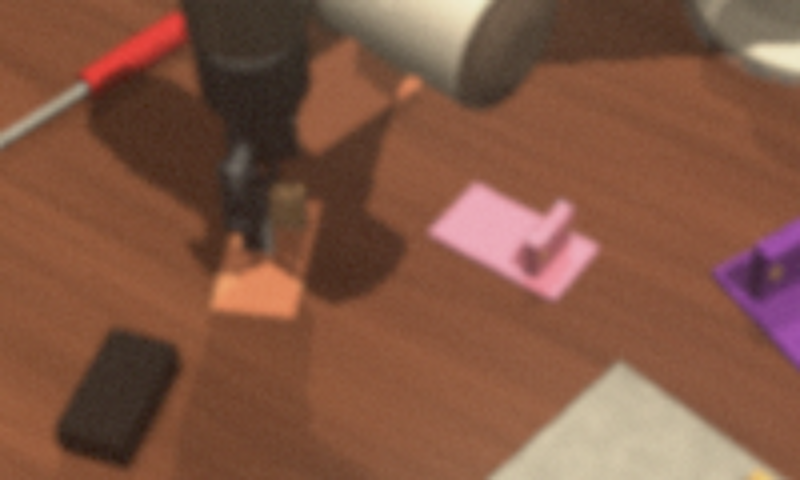

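>>> play_rows(
  motion=[0,0,0,0,0,0,0,0,0,0,0,0,0,0,0,0,0,0,0,0,0,0,0,0,0,0,0,0,0,0,0,0,0,0,0],
)

```text
clock: 6.12
position: [443.1, -219.3, 11.5]
ee_rot: [0.842, -0.54, 0.0, -0.0]
contact_force: [0.7, 0.1, 2.6]
gripper_width: 11.2
```

>>> play_rows(
  motion=[0,0,0,0,0,0,0,0,0,0,0,0,0,0],
)

```text
clock: 6.38
position: [443.1, -219.3, 11.5]
ee_rot: [0.842, -0.54, 0.0, -0.0]
contact_force: [-0.1, 1.3, 3.6]
gripper_width: 11.2
```

>>> play_rows(
  motion=[0,0,0,2,0,0,0,0,0,0,6,0,0,0,0,0,0,11,0,0,0,0,0,0,11,0,0,0,0,0,0,11,0,0,0],
)

```text
clock: 7.0
position: [441.7, -219.0, 120.2]
ee_rot: [0.841, -0.541, -0.001, 0.0]
contact_force: [-0.2, -0.8, -3.8]
gripper_width: 10.9
```

Run:
```python
from h import *
s=arm.read_state();print(s["position"],s["ee_rot"],s["contact_force"],s["wrist_torque"])
ci=arm.camera_info("wrist");im,d=arm.get_image("wrist");np.savez("w4.npz",im=im,d=d,R=ci["R"],t=ci["t"])
cv2.imwrite("pics/w4.png",im[:,:,::-1])
im,d=arm.get_image("scene");cv2.imwrite("pics/s4.png",cv2.resize(im[50:210,130:330,::-1],None,fx=3.5,fy=3.5))
```

```text
[ 441.66608877 -218.97764007  120.15586292] [ 8.41291228e-01 -5.40580592e-01 -1.29391626e-03  1.36396304e-04] [-0.21865727 -0.80816685 -3.822555  ] [0.00231372 0.03299056 0.02417651]
```

View pics/w4.png

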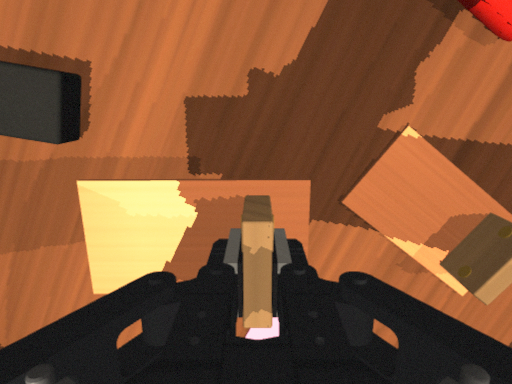

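View pics/s4.png

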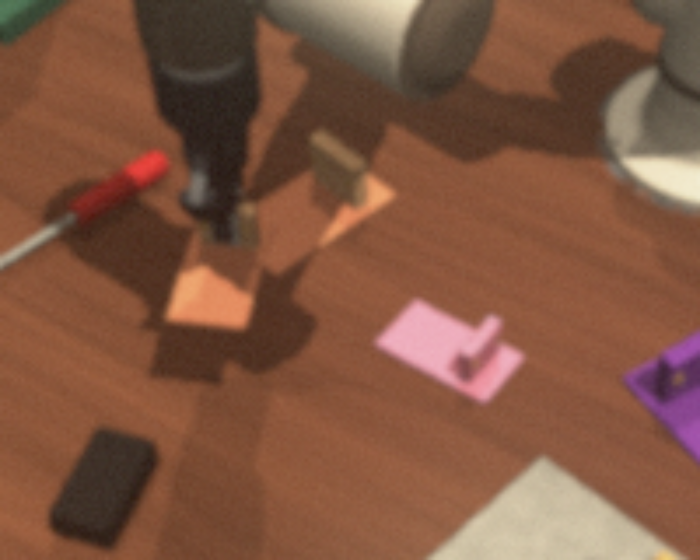

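The plate is held, its face spanning (78-310, 180-293) in the wrist view. I'll check its flatness and pose from depth.

```bash
cat >> h.py <<'E'
def cloud(d,ci):
    f=192/np.tan(np.radians(ci["fovy"]/2));vv,uu=np.mgrid[0:384,0:512]
    return (np.stack([(uu-ci["cx"])/f*d,(vv-ci["cy"])/f*d,d],-1)-ci["t"])@np.array(ci["R"])
E
python3 - <<'E'
from h import *
z=np.load("w4.npz");ci=dict(arm.camera_info("wrist"));ci["R"]=z["R"];ci["t"]=z["t"]
P=cloud(z["d"],ci)
A=P[188:275,105:190].reshape(-1,3);A=np.r_[A,P[186:195,195:300].reshape(-1,3)]
c=np.linalg.lstsq(np.c_[A[:,:2]-[442,-219],np.ones(len(A))],A[:,2],rcond=None)[0];print("plane",c,A[:,2].std())
a=np.radians(24.6);print("slope along plate x,y deg",np.degrees([c[0]*np.cos(a)+c[1]*np.sin(a),-c[0]*np.sin(a)+c[1]*np.cos(a)]))
h=P[...,2]; m=(np.abs(h-(c[2]+(P[...,:2]-[442,-219])@c[:2]))<3); m[296:]=0
k,l,s,_=cv2.connectedComponentsWithStats(m.astype(np.uint8));i=1+s[1:,4].argmax();Q=P[l==i]
print(s[i]);R=np.array([[np.cos(a),np.sin(a)],[-np.sin(a),np.cos(a)]]);L=(Q[:,:2]-[441.7,-219.0])@R.T
print("plate rel tcp, along x,y:",np.percentile(L,[0.1,99.9],axis=0))
# edge angle: right edge
print(ray(ci,[(78,181),(310,180)],c[2]))
E
```

```text
plane [ 3.45207294e-02 -2.03908491e-01  1.13519190e+02] 12.241965042983653
slope along plate x,y deg [ -3.06507752 -11.44605118]
[  79  189  154   89 6976]
plate rel tcp, along x,y: [[ 13.14499003 -24.00840621]
 [ 84.92658112  20.53097669]]
[[ 529.0611469  -211.20335348  113.5191901 ]
 [ 431.78670081 -256.077834    113.5191901 ]]
```

Run:
```python
from h import *
z=np.load("w4.npz");ci=dict(arm.camera_info("wrist"));ci["R"]=z["R"];ci["t"]=z["t"]
P=cloud(z["d"],ci);h=P[...,2]
for v in (184,200,220,240,260): print(v,h[v,90:310:20].round(0))
a=np.radians(24.6);R=np.array([[np.cos(a),np.sin(a)],[-np.sin(a),np.cos(a)]])
m=(h>95)&(h<122);m[296:]=0;m[:,312:]=0; m[195:,190:]=0
L=P[m];L=np.c_[(L[:,:2]-[441.7,-219.0])@R.T,L[:,2]]
for _ in range(4):
    c=np.linalg.lstsq(np.c_[L[:,:2],np.ones(len(L))],L[:,2],rcond=None)[0]
    r=np.abs(L[:,2]-np.c_[L[:,:2],np.ones(len(L))]@c);L=L[r<max(2,2*np.median(r))]
print(len(L),c,np.degrees(c[:2]),L[:,:2].min(0),L[:,:2].max(0),np.median(r))
```

```text
184 [110. 112. 112. 111. 111. 111. 111. 111. 111. 110. 110.]
200 [112. 111. 110. 112. 110. 110. 111. 111. 121. 119. 111.]
220 [110. 112. 110. 111. 112. 110. 112. 262. 147. 146. 111.]
240 [110. 111. 111. 112. 111. 112. 111. 137. 148. 148. 129.]
260 [111. 110. 111. 111. 110. 111. 147. 154. 147. 149. 155.]
12574 [-3.32042533e-03  3.75214448e-03  1.10941197e+02] [-0.19024636  0.21498204] [-25.22770163 -29.60677826] [85.75494523 31.06041595] 0.39895822848197326
```

>>> play_rows(
  motion=[0,0.9,5,0,0,0,-5,0,1.9,10.1,0,0,0,-10,0,2.9,15.2,0,0,0,-15,0,3.9,20.3,0,0,0,-20,0,4.9,25.4,0,0,0,-25],
)

```text
clock: 7.72
position: [491.2, 36.0, 119.7]
ee_rot: [-0.704, 0.711, 0.001, -0.002]
contact_force: [0.8, -0.4, -2.4]
gripper_width: 10.8
```

>>> play_rows(
  motion=[0,0.9,5,0,0,0,-5,0,1.8,9.6,-2,0,0,-9.7,0,1.8,10.4,-4,0,0,-9.7,0,1.8,10.4,-5,0,0,-9.7,0,1.8,10.4,-5,0,0,-9.7],
)

```text
clock: 8.35
position: [508.9, 137.5, 69.8]
ee_rot: [-0.642, 0.767, 0.0, -0.002]
contact_force: [1.1, -0.1, -1.9]
gripper_width: 11.1
```

```bash
cat > look.py <<'E'
import sys
from h import *
n=sys.argv[1]
s=arm.read_state();print(s["position"].round(1),s["ee_rot"].round(4),s["contact_force"].round(1),s["wrist_torque"].round(2))
ci=arm.camera_info("wrist");im,d=arm.get_image("wrist");np.savez(n+".npz",im=im,d=d,R=ci["R"],t=ci["t"])
cv2.imwrite(f"pics/w{n}.png",im[:,:,::-1])
it,dt=arm.get_image("top");cs=arm.camera_info("top");np.savez("top"+n+".npz",im=it,d=dt)
isc,_=arm.get_image("scene")
cv2.imwrite(f"pics/c{n}.png",np.hstack([cv2.resize(isc[150:310,190:350,::-1],(400,400)),cv2.resize(it[90:230,150:290,::-1],(400,400))]))
# fence-frame
u=np.array([.9845,-.1754]);v=np.array([.1754,.9845]);O=np.array([524.1,170.3])
print("tcp in fence frame s,l:",((s["position"][:2]-O)@np.c_[u,v]).round(1))
q=s["ee_rot"];print("jaw yaw",np.degrees(np.arctan2(q[1]**2-q[0]**2,2*q[0]*q[1]))%180-180)
E
python3 look.py 5
```

```text
[508.9 137.5  69.8] [-6.419e-01  7.668e-01  3.000e-04 -2.000e-03] [ 1.1 -0.1 -1.9] [ 0.05  0.03 -0.06]
tcp in fence frame s,l: [ -9.2 -34.9]
jaw yaw -10.127610648959688
```

View pics/w5.png

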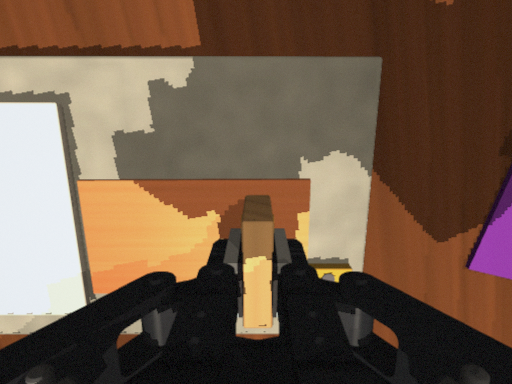

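View pics/c5.png

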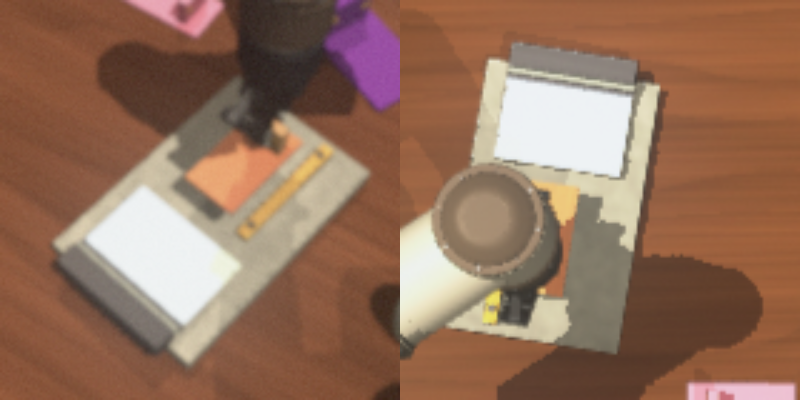

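>>> play_rows(
  motion=[0,0,0,-1.5,0,0,0,0,0,0,-3,0,0,0,0,0,0,-3.6,0,0,0,0,0,0,-3.8,0,0,0,0,0,0,-3.8,0,0,0],
)

```text
clock: 9.12
position: [510.1, 138.7, 33.3]
ee_rot: [-0.642, 0.767, -0.0, 0.0]
contact_force: [0.5, -0.1, -2.0]
gripper_width: 11.2
```

>>> play_rows(
  motion=[0,0,0,-0.1,0,0,0,0,0,0,-0.1,0,0,0],
)

```text
clock: 9.38
position: [510.1, 138.8, 32.6]
ee_rot: [-0.642, 0.767, -0.0, 0.0]
contact_force: [-0.5, 0.5, -2.2]
gripper_width: 11.0
```

>>> play_rows(
  motion=[0,0,0,-0.1,0,0,0,0,0,0,-0.1,0,0,0],
)

```text
clock: 9.62
position: [509.9, 138.6, 31.3]
ee_rot: [-0.642, 0.767, 0.0, 0.0]
contact_force: [0.0, 0.5, -2.2]
gripper_width: 10.9
```

>>> play_rows(
  motion=[0,0,0,-0.1,0,0,0,0,0,0,-0.1,0,0,0],
)

```text
clock: 9.88
position: [509.9, 138.6, 30.2]
ee_rot: [-0.642, 0.767, 0.0, -0.0]
contact_force: [-1.0, -0.4, -2.4]
gripper_width: 11.0
```

>>> play_rows(
  motion=[0,0,0,-0.1,0,0,0,0,0,0,-0.1,0,0,0],
)

```text
clock: 10.12
position: [510.0, 138.7, 29.5]
ee_rot: [-0.642, 0.767, -0.0, 0.0]
contact_force: [-1.4, 0.3, -0.5]
gripper_width: 10.8
```

>>> play_rows(
  motion=[0,0,0,-0.05,0,0,0,0,0,0,-0.05,0,0,0],
)

```text
clock: 10.38
position: [510.1, 138.7, 29.5]
ee_rot: [-0.642, 0.766, -0.0, 0.0]
contact_force: [-2.9, 0.1, 5.2]
gripper_width: 11.1
```

```bash
python3 look.py 6
python3 - <<'E'
from h import *
z=np.load("6.npz");ci=dict(arm.camera_info("wrist"));ci["R"]=z["R"];ci["t"]=z["t"]
P=cloud(z["d"],ci);h=P[...,2]
u=np.array([.9845,-.1754]);v=np.array([.1754,.9845]);O=np.array([524.1,170.3])
Q=(P[...,:2]-O)@np.c_[u,v]
for r in (190,220,250,270,285): print(r,[(int(a),int(b),int(round(c*10))/10) for a,b,c in zip(Q[r,20:130:12,0],Q[r,20:130:12,1],h[r,20:130:12])])
E
```

```text
[510.1 138.7  29.5] [-6.423e-01  7.665e-01 -1.000e-04  1.000e-04] [-2.9  0.1  5.2] [-0.01  0.78  0.01]
tcp in fence frame s,l: [ -8.3 -33.6]
jaw yaw -10.077043053757308
190 [(96, -60, 29.8), (100, -56, 16.7), (94, -57, 17.2), (88, -57, 17.1), (82, -57, 17.9), (75, -57, 20.0), (69, -57, 20.3), (63, -57, 19.7), (57, -57, 20.5), (52, -57, 20.1)]
220 [(98, -46, 30.8), (96, -44, 25.1), (96, -42, 18.0), (91, -41, 16.4), (84, -41, 17.1), (78, -41, 17.3), (71, -42, 20.3), (65, -42, 19.5), (59, -42, 20.0), (53, -42, 20.4)]
250 [(101, -31, 30.1), (96, -31, 29.6), (99, -25, 16.6), (93, -25, 17.4), (87, -25, 16.7), (81, -25, 17.1), (72, -27, 21.5), (67, -26, 19.8), (61, -27, 21.0), (55, -27, 20.5)]
270 [(103, -21, 30.0), (97, -21, 30.4), (100, -14, 17.7), (94, -14, 17.6), (88, -14, 17.5), (83, -13, 16.4), (74, -15, 20.2), (68, -16, 21.1), (62, -16, 20.6), (56, -15, 20.3)]
285 [(105, -13, 29.8), (99, -13, 29.9), (97, -9, 24.5), (96, -5, 17.6), (90, -5, 17.4), (83, -5, 17.3), (77, -6, 17.9), (70, -6, 19.5), (63, -7, 20.5), (30, -44, 82.2)]
```

View pics/w6.png

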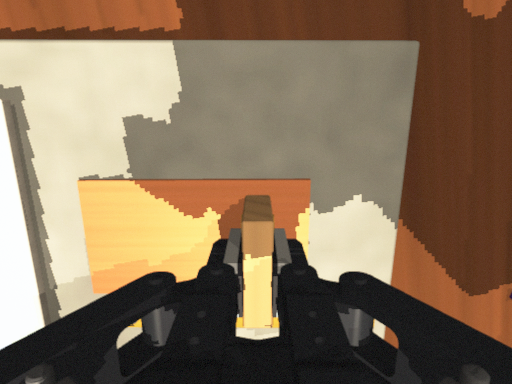

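View pics/c6.png

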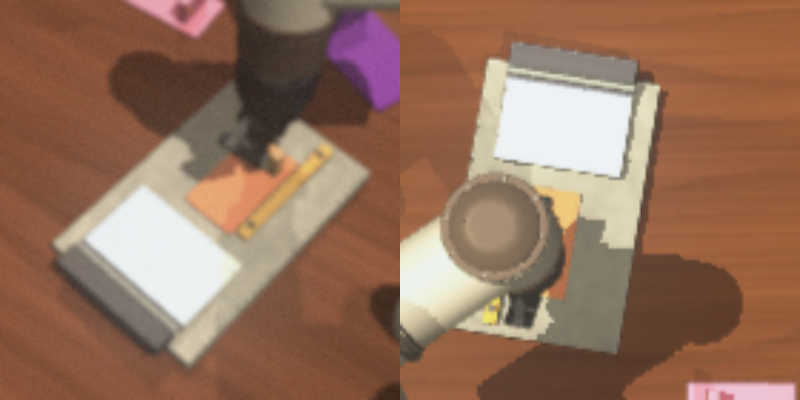

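The plate lies on the board about 3 mm right of the fence, with its front about 20 mm short of the tile. I'll push it left into the fence.

>>> play_rows(
  motion=[0,0.02,0.1,0,0,0,0,0,0.04,0.2,0,0,0,0,0,0.04,0.2,0,0,0,0],
)

```text
clock: 10.9
position: [510.2, 139.5, 29.5]
ee_rot: [-0.642, 0.767, -0.0, -0.001]
contact_force: [-1.4, -4.7, 5.4]
gripper_width: 10.7
```

>>> play_rows(
  motion=[0,0.02,0.1,0,0,0,0,0,0.02,0.1,0,0,0,0],
)

```text
clock: 11.15
position: [510.5, 140.6, 29.5]
ee_rot: [-0.642, 0.767, -0.0, -0.001]
contact_force: [-1.7, -4.3, 5.0]
gripper_width: 10.9
```

>>> play_rows(
  motion=[0,0.02,0.1,0,0,0,0,0,0.02,0.1,0,0,0,0],
)

```text
clock: 11.4
position: [510.7, 141.6, 29.5]
ee_rot: [-0.642, 0.767, -0.0, -0.001]
contact_force: [-0.3, -4.2, 6.6]
gripper_width: 10.7
```

>>> play_rows(
  motion=[0,0.01,0.06,0,0,0,0,0,0.02,0.1,0,0,0,0],
)

```text
clock: 11.65
position: [510.8, 142.0, 29.5]
ee_rot: [-0.642, 0.767, -0.0, -0.001]
contact_force: [-1.0, -6.8, 6.3]
gripper_width: 11.1
```

>>> play_rows(
  motion=[0,0.01,0.06,0,0,0,0,0,0.02,0.1,0,0,0,0],
)

```text
clock: 11.9
position: [510.7, 142.2, 29.6]
ee_rot: [-0.642, 0.767, -0.001, -0.002]
contact_force: [-0.3, -10.4, 6.9]
gripper_width: 11.1
```

```bash
python3 look.py 7
python3 - <<'E'
from h import *
i=cv2.imread("pics/w7.png"); cv2.imwrite("pics/w7c.png",cv2.resize(i[170:345,60:340],None,fx=2.8,fy=2.8,interpolation=cv2.INTER_NEAREST))
E
```

```text
[510.7 142.2  29.6] [-6.417e-01  7.669e-01 -6.000e-04 -1.800e-03] [ -0.3 -10.4   6.9] [-2.87 -0.08 -0.24]
tcp in fence frame s,l: [ -8.2 -30. ]
jaw yaw -10.155337895394268
```

View pics/w7c.png

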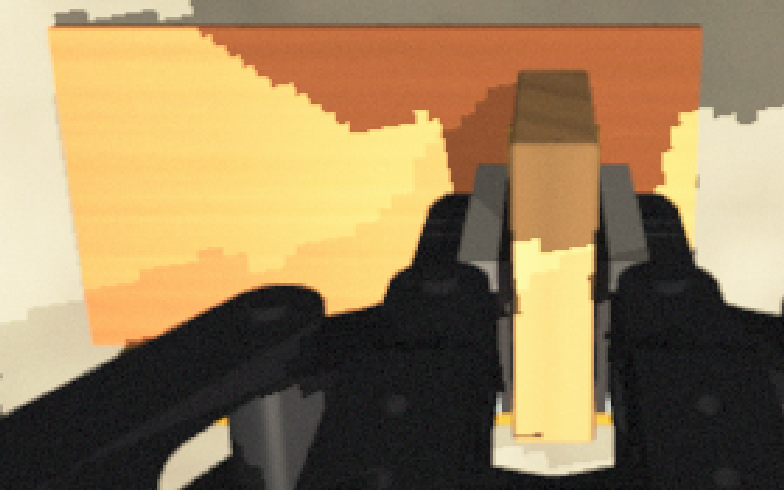

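View pics/c7.png

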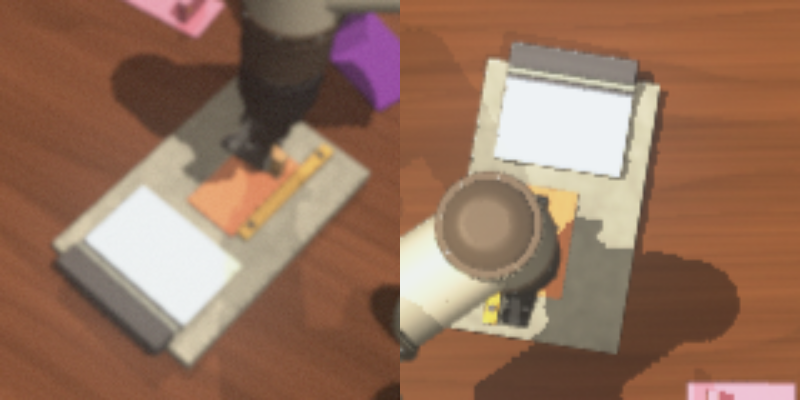

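The left edge is against the fence (lateral force about 10 N, about 4 N of it friction), and the tile is still untouched. Now the slide forward along the fence.

>>> play_rows(
  motion=[0,0.3,-0.05,0,0,0,0,0,0.7,-0.12,0,0,0,0,0,1.1,-0.2,0,0,0,0,0,1.5,-0.27,0,0,0,0],
)

```text
clock: 12.55
position: [522.1, 139.8, 29.5]
ee_rot: [-0.642, 0.767, 0.001, -0.004]
contact_force: [-13.4, -2.1, 15.4]
gripper_width: 11.2
```

```bash
python3 look.py 8;python3 - <<'E'
from h import *
z=np.load("8.npz");ci=dict(arm.camera_info("wrist"));ci["R"]=z["R"];ci["t"]=z["t"]
P=cloud(z["d"],ci);h=P[...,2]
u=np.array([.9845,-.1754]);v=np.array([.1754,.9845]);O=np.array([524.1,170.3])
Q=(P[...,:2]-O)@np.c_[u,v]
for r in (190,220,250,280): print(r,[(int(a),int(b),int(round(c*10))/10) for a,b,c in zip(Q[r,20:130:8,0],Q[r,20:130:8,1],h[r,20:130:8])])
E
```

```text
[522.1 139.8  29.5] [-0.6417  0.7669  0.0011 -0.0044] [-13.4  -2.1  15.4] [-0.47  3.15  0.04]
tcp in fence frame s,l: [  3.4 -30.3]
jaw yaw -10.157573339518052
190 [(107, -57, 30.2), (104, -57, 29.5), (100, -57, 29.4), (97, -57, 29.4), (101, -54, 16.6), (96, -54, 18.3), (93, -54, 16.9), (90, -54, 16.9), (84, -54, 19.9), (81, -54, 19.5), (77, -54, 20.0), (72, -55, 21.0), (69, -54, 19.7), (65, -54, 20.4)]
220 [(109, -43, 30.7), (106, -43, 29.8), (102, -43, 30.5), (97, -44, 31.7), (97, -42, 27.2), (99, -39, 17.7), (96, -38, 16.9), (92, -38, 17.1), (86, -39, 19.4), (83, -39, 18.8), (78, -39, 20.0), (75, -39, 19.5), (71, -39, 19.9), (66, -40, 20.7)]
250 [(113, -28, 29.4), (108, -28, 30.1), (105, -28, 30.1), (100, -29, 30.9), (97, -29, 30.9), (97, -26, 25.4), (97, -23, 17.9), (94, -22, 17.1), (89, -23, 17.7), (84, -24, 20.1), (80, -24, 20.6), (76, -24, 19.9), (72, -24, 20.4), (69, -23, 18.5)]
280 [(114, -14, 31.3), (111, -13, 29.7), (107, -13, 30.6), (104, -13, 30.0), (100, -13, 29.8), (98, -11, 27.6), (100, -6, 17.3), (96, -6, 17.4), (91, -6, 18.1), (87, -7, 19.7), (82, -8, 21.3), (79, -6, 19.1), (74, -7, 19.6), (70, -7, 20.1)]
```

View pics/w8.png

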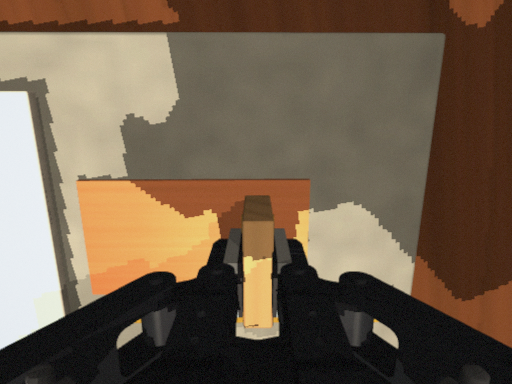

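>>> play_rows(
  motion=[0,0.0,0.05,0.04,0,0,0,0,0.0,0.05,0.04,0,0,0],
)

```text
clock: 12.95
position: [522.6, 139.8, 29.6]
ee_rot: [-0.642, 0.767, 0.001, -0.004]
contact_force: [-10.2, -5.0, 12.1]
gripper_width: 11.2
```

>>> play_rows(
  motion=[0,0.3,-0.04,0,0,0,0,0,0.6,-0.09,0,0,0,0,0,0.6,-0.09,0,0,0,0],
)

```text
clock: 13.32
position: [527.8, 138.9, 29.6]
ee_rot: [-0.642, 0.767, 0.001, -0.005]
contact_force: [-12.4, -4.3, 13.0]
gripper_width: 11.1
```

>>> play_rows(
  motion=[0,0.01,0.1,0.04,0,0,0,0,0.01,0.1,0.04,0,0,0],
)

```text
clock: 13.58
position: [527.8, 139.0, 29.7]
ee_rot: [-0.642, 0.767, 0.001, -0.006]
contact_force: [-9.6, -6.1, 11.7]
gripper_width: 10.9
```

>>> play_rows(
  motion=[0,0.4,-0.07,0,0,0,0,0,0.8,-0.14,0,0,0,0,0,0.8,-0.14,0,0,0,0],
)

```text
clock: 13.95
position: [535.0, 137.7, 29.7]
ee_rot: [-0.641, 0.767, 0.001, -0.006]
contact_force: [-12.8, -5.5, 13.6]
gripper_width: 11.3
```

```bash
python3 look.py 9;python3 - <<'E'
from h import *
z=np.load("9.npz");ci=dict(arm.camera_info("wrist"));ci["R"]=z["R"];ci["t"]=z["t"]
P=cloud(z["d"],ci);h=P[...,2]
u=np.array([.9845,-.1754]);v=np.array([.1754,.9845]);O=np.array([524.1,170.3])
Q=(P[...,:2]-O)@np.c_[u,v]
for r in (190,220,250,280): print(r,[(int(a),int(b),int(round(c*10))/10) for a,b,c in zip(Q[r,20:130:8,0],Q[r,20:130:8,1],h[r,20:130:8])])
E
```

```text
[535.  137.7  29.7] [-0.6414  0.7671  0.0013 -0.0063] [-12.8  -5.5  13.6] [-1.55  3.   -0.07]
tcp in fence frame s,l: [ 16.4 -30.2]
jaw yaw -10.199672521554703
190 [(120, -57, 30.6), (116, -57, 30.8), (112, -57, 30.6), (109, -57, 30.1), (106, -57, 30.2), (102, -57, 30.7), (99, -57, 29.8), (96, -56, 28.0), (97, -54, 19.9), (93, -54, 20.0), (90, -54, 19.5), (86, -54, 20.2), (82, -54, 20.8), (78, -54, 19.7)]
220 [(122, -43, 30.5), (119, -43, 30.0), (115, -43, 30.2), (112, -43, 29.5), (108, -43, 30.7), (105, -43, 29.7), (101, -43, 29.9), (97, -43, 30.6), (99, -39, 20.2), (95, -40, 20.8), (91, -39, 19.9), (87, -40, 21.4), (84, -39, 20.3), (79, -40, 21.3)]
250 [(125, -28, 30.1), (122, -28, 29.8), (117, -29, 30.5), (113, -29, 31.0), (110, -28, 30.3), (107, -28, 30.2), (103, -28, 29.3), (99, -28, 30.2), (96, -27, 28.5), (97, -24, 20.4), (93, -24, 20.8), (89, -23, 19.8), (85, -24, 20.7), (81, -24, 20.2)]
280 [(128, -13, 30.0), (125, -12, 29.2), (121, -12, 29.2), (116, -13, 30.6), (112, -13, 30.6), (109, -13, 29.5), (105, -13, 29.8), (101, -13, 30.4), (98, -13, 30.0), (97, -9, 23.8), (95, -7, 19.7), (91, -7, 20.4), (87, -7, 20.0), (83, -7, 20.6)]
```

View pics/w9.png

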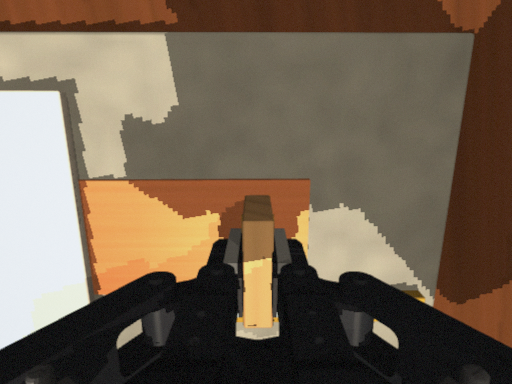

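View pics/c9.png

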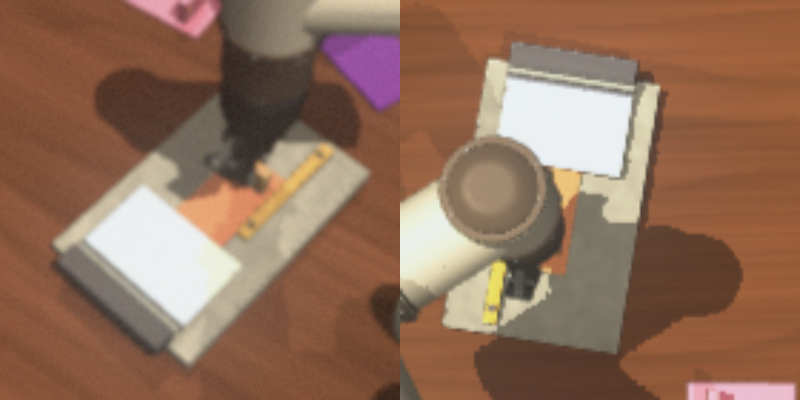

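The nose has just gone under the tile (lip at column ~80), and the tile hasn't moved. I'll keep sliding.

>>> play_rows(
  motion=[0,0.4,-0.07,0,0,0,0,0,0.8,-0.14,0,0,0,0,0,1.2,-0.21,0,0,0,0],
)

```text
clock: 14.48
position: [546.4, 135.6, 29.7]
ee_rot: [-0.642, 0.767, 0.002, -0.007]
contact_force: [-14.6, -5.3, 15.1]
gripper_width: 11.1
```

>>> play_rows(
  motion=[0,0.4,-0.06,0,0,0,0,0,0.8,-0.13,0,0,0,0,0,1.2,-0.2,0,0,0,0,0,1.2,-0.2,0,0,0,0],
)

```text
clock: 14.98
position: [558.7, 133.4, 29.7]
ee_rot: [-0.642, 0.767, 0.001, -0.007]
contact_force: [-13.2, -6.3, 14.4]
gripper_width: 10.8
```

```bash
cat > dep.py <<'E'
import sys
from h import *
z=np.load(sys.argv[1]+".npz");ci=dict(arm.camera_info("wrist"));ci["R"]=z["R"];ci["t"]=z["t"]
P=cloud(z["d"],ci);h=P[...,2]
u=np.array([.9845,-.1754]);v=np.array([.1754,.9845]);O=np.array([524.1,170.3])
Q=np.dstack([(P[...,:2]-O)@np.c_[u,v],h])
for n,(a,b),w in [("tile",(27,38),np.s_[100:290,0:130]),("plate",(18.6,23),np.s_[185:290,40:310])]:
    B=Q[w].reshape(-1,3);B=B[(B[:,2]>a)&(B[:,2]<b)]
    if n=="plate":B=B[(B[:,1]>-58)]
    c=np.linalg.lstsq(np.c_[B[:,:2],np.ones(len(B))],B[:,2],rcond=None)[0]
    print(n,len(B),"slopes s,l deg",np.degrees(c[:2]).round(2),"mean h",B[:,2].mean().round(2),"s range",np.percentile(B[:,0],[.5,99.5]).round(1),"l",np.percentile(B[:,1],[.5,99.5]).round(1))
E
python3 look.py 10;python3 dep.py 10; python3 dep.py 9; python3 dep.py 6
```

```text
[558.7 133.4  29.7] [-0.6417  0.767   0.0015 -0.0067] [-13.2  -6.3  14.4] [-1.71  3.18  0.02]
tcp in fence frame s,l: [ 40.6 -30.2]
jaw yaw -10.166144329296316
tile 24270 slopes s,l deg [0.   0.01] mean h 30.2 s range [ 96.9 159.5] l [-95.7  -8.9]
plate 10353 slopes s,l deg [-0.16 -0.37] mean h 20.51 s range [15.1 98.5] l [-57.2  -9.1]
tile 14820 slopes s,l deg [ 0.57 -0.08] mean h 30.12 s range [ 96.5 136.2] l [-95.4  -8.8]
plate 15472 slopes s,l deg [-0.14 -0.3 ] mean h 20.42 s range [-8.8 99.3] l [-57.2  -4. ]
tile 4655 slopes s,l deg [ 3.74 -0.02] mean h 29.83 s range [ 96.  113.7] l [-97.8 -11.1]
plate 14381 slopes s,l deg [-0.08 -0.04] mean h 20.27 s range [-33.6  75.7] l [-57.9  -6.6]
```

View pics/w10.png

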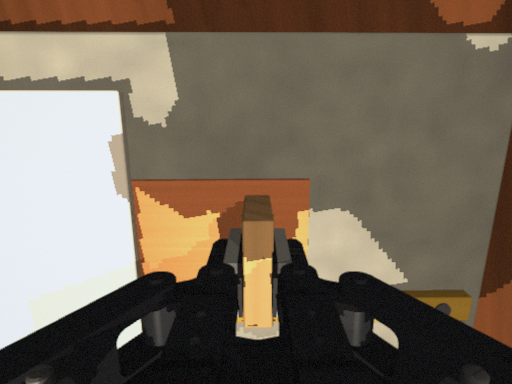

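View pics/c10.png

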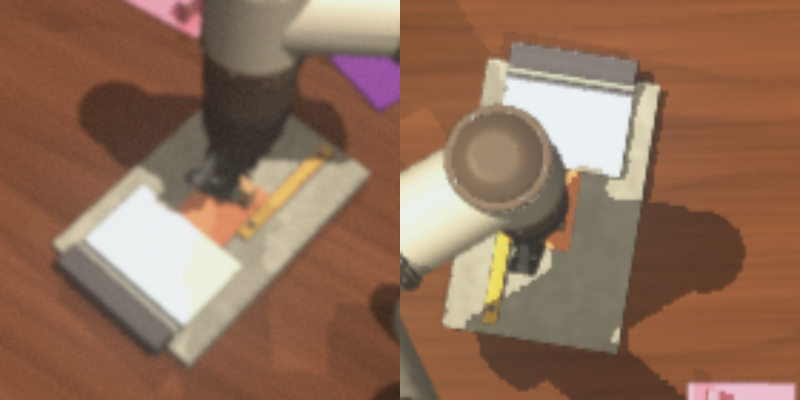

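The front edge is about 29 mm under the lip and the tile is still level. I'll ease off the forward drive so the tilt goes, keep the push to the left, and set the pressing force to about 10 N.

>>> play_rows(
  motion=[0,-0.1,0.07,0,0,0,0,0,-0.2,0.09,0,0,0,0,0,-0.2,0.09,0,0,0,0],
)

```text
clock: 15.5
position: [558.7, 133.6, 29.8]
ee_rot: [-0.642, 0.767, 0.0, -0.005]
contact_force: [-7.3, -11.4, 9.7]
gripper_width: 11.0
```

```bash
sed -i 's/B\[:,1\]>-58/B[:,1]>-70/' dep.py; python3 look.py 11;python3 dep.py 11;python3 dep.py 7; python3 dep.py 10;python3 dep.py 6
```

```text
[558.7 133.6  29.8] [-6.418e-01  7.669e-01  2.000e-04 -5.400e-03] [ -7.3 -11.4   9.7] [-3.21  1.36  0.04]
tcp in fence frame s,l: [ 40.5 -30. ]
jaw yaw -10.153016874642049
tile 24295 slopes s,l deg [ 0.   -0.01] mean h 30.21 s range [ 96.9 159.8] l [-95.2  -8.5]
plate 10344 slopes s,l deg [-0.13 -0.49] mean h 20.59 s range [15.1 98.6] l [-57.   -8.9]
tile 4639 slopes s,l deg [3.68 0.04] mean h 29.83 s range [ 96.1 113.5] l [-94.3  -7.8]
plate 15676 slopes s,l deg [-0.08 -0.24] mean h 20.36 s range [-33.5  75.8] l [-57.   -3.2]
tile 24270 slopes s,l deg [0.   0.01] mean h 30.2 s range [ 96.9 159.5] l [-95.7  -8.9]
plate 10353 slopes s,l deg [-0.16 -0.37] mean h 20.51 s range [15.1 98.5] l [-57.2  -9.1]
tile 4655 slopes s,l deg [ 3.74 -0.02] mean h 29.83 s range [ 96.  113.7] l [-97.8 -11.1]
plate 15617 slopes s,l deg [-0.08 -0.06] mean h 20.27 s range [-33.5  75.7] l [-60.5  -6.7]
```

>>> play_rows(
  motion=[0,-0.1,-0.03,0,0.2,0,0,0,-0.17,-0.06,0,0.4,0,0,0,-0.17,-0.06,0,0.4,0,0],
)

```text
clock: 16.02
position: [558.7, 133.6, 29.6]
ee_rot: [-0.642, 0.767, 0.002, -0.001]
contact_force: [-2.2, -11.5, 5.1]
gripper_width: 10.9
```

```bash
python3 look.py 12;python3 dep.py 12
```

```text
[558.7 133.6  29.6] [-0.6418  0.7669  0.0024 -0.0015] [ -2.2 -11.5   5.1] [-3.26  0.32 -0.06]
tcp in fence frame s,l: [ 40.5 -30.1]
jaw yaw -10.153099909618845
tile 24226 slopes s,l deg [ 0.02 -0.  ] mean h 30.21 s range [ 96.9 160.1] l [-95.5  -8.4]
plate 10357 slopes s,l deg [-0.12 -0.12] mean h 20.34 s range [15.  98.7] l [-57.   -8.7]
```

>>> play_rows(
  motion=[0,-0.03,-0.04,-0.04,0,0,0,0,-0.03,-0.04,-0.04,0,0,0],
)

```text
clock: 16.42
position: [558.7, 133.6, 29.5]
ee_rot: [-0.642, 0.767, 0.002, -0.001]
contact_force: [-2.8, -10.3, 6.6]
gripper_width: 10.8
```

>>> play_rows(
  motion=[0,0,0,0,0,0,0,0,0,0,0,0,0,0],
)

```text
clock: 16.68
position: [558.7, 133.5, 29.5]
ee_rot: [-0.642, 0.767, 0.002, -0.001]
contact_force: [-2.5, -10.3, 5.8]
gripper_width: 10.8
```

```bash
python3 look.py 13;python3 dep.py 13; python3 -c "
from h import *
for i in range(4):
    arm.get_image('top');print(arm.read_state()['contact_force'].round(1))"
```

```text
[558.7 133.5  29.5] [-0.6419  0.7668  0.0023 -0.0011] [ -2.5 -10.3   5.8] [-2.98  0.36 -0.01]
tcp in fence frame s,l: [ 40.5 -30.1]
jaw yaw -10.136749192933621
tile 24228 slopes s,l deg [-0. -0.] mean h 30.2 s range [ 96.9 159.9] l [-95.5  -8.4]
plate 10347 slopes s,l deg [-0.07 -0.12] mean h 20.3 s range [15.1 98.7] l [-57.   -8.8]
[-2.6 -9.   6.7]
[-2.7 -9.4  5.8]
[-2.4 -9.7  6.4]
[ -3.  -10.2   6.7]
```

>>> play_rows(
  motion=[0,0,0,-0.04,0,0,0,0,0,0,-0.04,0,0,0,0,0,0,-0.04,0,0,0],
)

```text
clock: 17.4
position: [558.7, 133.6, 29.5]
ee_rot: [-0.642, 0.767, 0.002, -0.001]
contact_force: [-3.4, -10.8, 8.2]
gripper_width: 11.1
```

```bash
python3 -c "
from h import *
for i in range(4):
    arm.get_image('top');print(arm.read_state()['contact_force'].round(1))"
```

```text
[ -3.6 -10.6   8.5]
[ -3.5 -10.4   8.8]
[-3.6 -9.9  9.4]
[-3.  -9.1  8.8]
```

>>> play_rows(
  motion=[0,0,0,-0.02,0,0,0,0,0,0,-0.02,0,0,0,0,0,0,-0.02,0,0,0],
)

```text
clock: 17.98
position: [558.7, 133.6, 29.5]
ee_rot: [-0.642, 0.767, 0.002, -0.001]
contact_force: [-3.4, -11.0, 10.1]
gripper_width: 11.0
```

```bash
python3 look.py 14;python3 dep.py 14; python3 -c "
from h import *
for i in range(6):
    arm.get_image('top');print(arm.read_state()['contact_force'].round(1))"
```

```text
[558.7 133.6  29.5] [-0.6419  0.7668  0.0022 -0.001 ] [ -3.4 -11.   10.1] [-2.99  0.75 -0.05]
tcp in fence frame s,l: [ 40.5 -30.1]
jaw yaw -10.12891755420489
tile 24228 slopes s,l deg [ 0. -0.] mean h 30.2 s range [ 96.9 159.9] l [-95.2  -8.5]
plate 10339 slopes s,l deg [-0.07 -0.07] mean h 20.29 s range [15.1 98.7] l [-57.   -8.8]
[ -4.1 -11.2   9.6]
[ -3.5 -10.4  10.4]
[-4.7 -9.6  9.7]
[ -4.3 -10.7   9.2]
[ -3.6 -10.7   9.3]
[-3.7 -9.9  9.8]
```

View pics/c14.png

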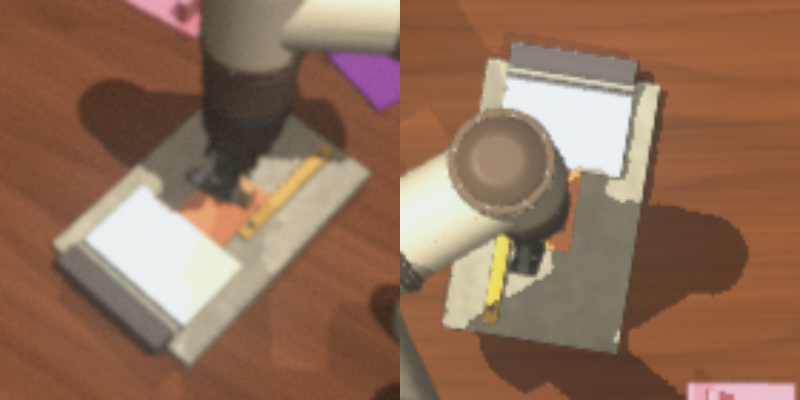

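In the last view the plate lies along the fence with its nose under the level tile. Pressing force is about 10 N, so I'm handing in.

```bash
python3 -c "
from bench import arm
arm.job_done();s=arm.read_state();print(s['clock'],s['contact_force'],s['position'])"
```

```text
the job is handed in; nothing more can be done
the job is handed in; nothing more can be done
```

I gripped the smaller orange (copper) plate by its wooden grip and laid it on the board about 3 mm right of the fence, with its front about 20 mm short of the tile. I then pushed it left against the fence and slid it forward. It was handed in at about 18.5 s, still gripped and pressed down.

**Last checks:**
- **Under the tile:** the front edge is about 28 mm past the tile's front edge.
- **Tile:** it stayed level (tilt under 0.02°), at the same height.
- **Flatness:** the plate is flat within 0.1°.
- **Against the fence:** the left push reads about 10 N, and the plate's right edge is where it was when it first touched the fence.
- **Pressing force:** readings were 9.2 to 10.4 N down.

**Readings that were off on the way:**
- **Force:** friction during the slide took the down force to about 15 N.
- **Tilt:** the plate reached about 0.5° of sideways tilt just after the slide. I corrected it before handing in.
- **Calibration:** the wrist camera reads heights about 0.7 mm low. Its absolute position for the plate's right edge was about 3 mm off, so I judged fence contact from force and from how far the plate had moved.
- **Not measured:** I didn't re-measure the other bench items at the end. The moves passed clear of them.

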